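# Restock the shower organizer in mirrored order

## Task

The bather will now sit at the other end of the bench, so move the four toiletries from the white drying tray into the four bays of the sage organizer, one to a bay, in the reverse order: what stood at the left end of the tray goes in the right-hand end bay, and so on along the row. Keep each one upright all the way and leave it standing flat inside its bay.

Things in the scene. Friction and masses are not known exactly. Their poses are not given: they have to be found in the camera images.
- bottle: round white travel bottle, 40 mm diameter up to 64 mm height, then a grey cap of 30 mm diameter from 69 mm to the top at 85 mm; about 90 g. Loose. Origin at the centre of its underside. Any yaw. Starts upright on its coaster.
- jar: squat round cream jar, white, body 43 mm diameter up to 36 mm, aluminium lid 46 mm diameter from 36 mm to the top at 56 mm; about 110 g. Loose. Origin at the centre of its underside. Any yaw. Starts upright on its coaster.
- tube: closed white tube standing on its grey cap: cap 36 mm diameter to 22 mm height, round body 33 mm diameter from 22 to 50 mm (grip here, closing along its x), then a wedge to a flat end 41 mm wide along its y, 5 mm along its x, top at 80 mm; 70 g. Loose. Origin at the centre of its underside. At the start its x is within 0.25 rad of the tray's x. Starts upright on its coaster.
- soapbox: upright white soap travel box with a grey seam, 34 mm along its x, 52 mm along its y, 66 mm tall; about 100 g. Loose. Origin at the centre of its underside. At the start its x is within 0.25 rad of the tray's x. Starts upright on its coaster.
- pad_bottle: fixed dark ribbed coaster, 62 x 62 x 4 mm, on which the bottle stands at the start (within 4 mm of its centre); it stays in the tray and so marks the bottle's first place in the row. Origin at the centre of its underside; axes as the tray's. All four look alike
- pad_jar: fixed dark ribbed coaster, 62 x 62 x 4 mm, on which the jar stands at the start (within 4 mm of its centre); it stays in the tray and so marks the jar's first place in the row. Origin at the centre of its underside; axes as the tray's. All four look alike
- pad_tube: fixed dark ribbed coaster, 62 x 62 x 4 mm, on which the tube stands at the start (within 4 mm of its centre); it stays in the tray and so marks the tube's first place in the row. Origin at the centre of its underside; axes as the tray's. All four look alike
- pad_soapbox: fixed dark ribbed coaster, 62 x 62 x 4 mm, on which the soapbox stands at the start (within 4 mm of its centre); it stays in the tray and so marks the soapbox's first place in the row. Origin at the centre of its underside; axes as the tray's. All four look alike
- tray: fixed low white drying tray, 74 mm along its x, 306 mm along its y (the row), floor 6 mm thick, rim 12 mm high. Origin under its centre, on the bench. Coasters at x = 0, y = -111, -37, 37, 111 mm, tops 10 mm above the bench, in shuffled order. Yaw within 0.12 rad of the world's; it may be nearer the robot than the organizer or beyond it
- organizer: fixed sage organizer, four open bays in a row along its y, black comb upright at its +y end (y = 189, top 117 mm). Origin on the bench under the row's middle. Bay centres x = 0, y = -111, -37, 37, 111 mm; floors 30 mm above the bench; bays 64 x 64 mm inside, ridges to 38 mm. Outside 74 mm in x, -153 to 205 mm in y. Yaw within 0.12 rad of the world's, as the tray's

How it is judged:
By the outcome, as a careful person would: the job done as asked, in the order asked, and still so for the second after the job is handed in, with the robot touching nothing.
It also fails if it takes over 99 s, if anything falls off the work surface, if the arm or the gripper's body presses on something with over 40 N, if the wrist force passes 120 N, or if a joint passes its speed limit or range.

## Robot

A 7-joint arm with a two-finger parallel gripper is mounted at the origin on the work surface. World frame = base frame: x ahead of the robot, y to its left, z up, the work surface at z = 0. Lengths are in m, angles in rad, forces in N, time in s.
With the tool pointing down it reaches from about 0.4 to 0.9 m from the base axis. Payload 5.5 kg.
Tool frame: the origin (TCP) lies midway between the tips of the shut fingers; the grasp point (between the pads) lies 19 mm behind it (manip.grip_depth is the distance from the TCP to the grasp point, in m); z points along the fingers, y is the line along which they close (so a half turn about z gives the same grasp; the last joint's range is limited). The gripper opens to 92 mm and grips with 3 to 60 N. Pads are 19 mm wide; open, the fingers measure 130 mm over their backs; the gripper's body (75 mm by 190 mm) begins 47 mm behind the grasp point.
Start: joints at [1.461, 0.501, -0.427, 1.55, 0.221, 1.138, -0.21], TCP at [0.237, -0.605, 0.192] pointing down, gripper open.
Joint ranges: [-2.88, 2.88], [-0.31, 2.03], [-1.54, 1.56], [0.2, 2.42], [-1.41, 4.55], [0.19, 2.02], [-2.57, 2.57]. Speed limits (rad/s): [2.57, 2.57, 3.14, 3.14, 3.14, 3.14, 3.14].

## Interface

Orientations are given as a unit quaternion [x, y, z, w].
In Python, from bench import manip, effector, viewer gives the robot as it stands. Calls block until the motion is done:
- manip.move_pose(position, orientation): joint-space move of the TCP to a pose.
- manip.servo_line(position, ori=None, vel=0.15): straight line of the TCP; ori=None keeps the orientation; vel is the mean speed in m/s.
- manip.movej(angles): joint-space move.
- effector.open_jaws() and effector.close(f_grip=None): open the fingers fully, or close them until they stop; f_grip is the grip in N (None keeps the last).
- manip.sleep(seconds).
- manip.solve_ik(position, orientation): joint angles nearest the present ones, or None.
- viewer.get_image(name): name is "scene" or "top" or "wrist"; returns the picture (480x640x3 uint8, red, green, blue); there is no depth.
- viewer.get_calibration(name): a dict with "vfov" (degrees; the focal length in pixels is half the picture's height over the tangent of half this angle, whatever the lens; pixels are square), "cx", "cy" (the principal point, pixels), "dist_coeffs" ([k1, k2, p1, p2, k3] as OpenCV has them; the pictures are not rectified), "eye" and "attitude" of the camera in the world. Camera axes: x right, y down, z forward; pixel columns grow to the right and rows downward; lengths in m; the calibration is good to about 2 mm. A picture is of the moment at which its call begins: read the wrist's pose just before it. get_calibration takes no time and is no camera call; for the wrist camera it gives the pose at the moment of the call.
A pose or a line that the arm cannot do raises manip.PlanningError and nothing moves.
- manip.hand_in(): hands the job in; it is judged then, once.
Readings, each from a call of its own:
- manip.current_clock(): time.
- manip.current_q(): joint angles.
- manip.current_joint_velocities(): joint speeds.
- manip.current_tau(): joint torques, N m.
- manip.current_tool_pos(): TCP position.
- manip.current_tcp_rot(): TCP orientation.
- manip.current_force(): force on the tool from outside, world axes, zero at the start.
- manip.current_wrist_torque(): the same for the moment, N m.
- manip.current_finger_gap(): finger opening in m.
- manip.current_gripper_force(): force on a finger pad.
Only numpy, scipy, OpenCV 4.12 (cv2) and the standard library are available. Lean on these libraries where they do the work, as an engineer would, in place of code of your own. Each camera call takes 0.05 s, during which the arm holds its last target. There are 200 camera calls.

## Working session

There is one attempt and no reset: what is moved stays moved. The work goes in short steps, each a Python script; the robot and the scene stay as the last script left them, time stands still between calls to the robot, and variables do not carry over. Pictures are saved under pics/ and viewed, at most 14 in all, crops included, and the job is handed in when it is done.

```bash
mkdir -p pics; ls
python3 - <<'E'
from bench import manip, effector, viewer
import cv2
for n in ("top","scene"):
    im=viewer.get_image(n); cv2.imwrite(f"pics/{n}0.png",im[:,:,::-1]); c=viewer.get_calibration(n); print(n,c)
print(manip.current_clock(),manip.current_tcp_rot(),manip.grip_depth)
E
```

```text
pics
top {'vfov': 44.63084069570241, 'cx': 328.8232811946576, 'cy': 236.89205509495133, 'dist_coeffs': array([-0.13156162,  0.        ,  0.        ,  0.        ,  0.        ]), 'eye': array([0.43446249, 0.02257209, 0.89559413]), 'attitude': array([ 0.70825652, -0.70136399,  0.05975158, -0.05376802])}
scene {'vfov': 51.693031245334666, 'cx': 328.2932323856478, 'cy': 226.9292559054785, 'dist_coeffs': array([-0.02961161,  0.        ,  0.        ,  0.        ,  0.        ]), 'eye': array([ 0.810366  , -0.41170414,  0.42610263]), 'attitude': array([ 0.86862027,  0.20891749, -0.11602042, -0.43404097])}
0.1 [ 9.82674118e-01  1.85339842e-01 -1.22800609e-04 -8.39740090e-04] 0.0188
```

View pics/top0.png

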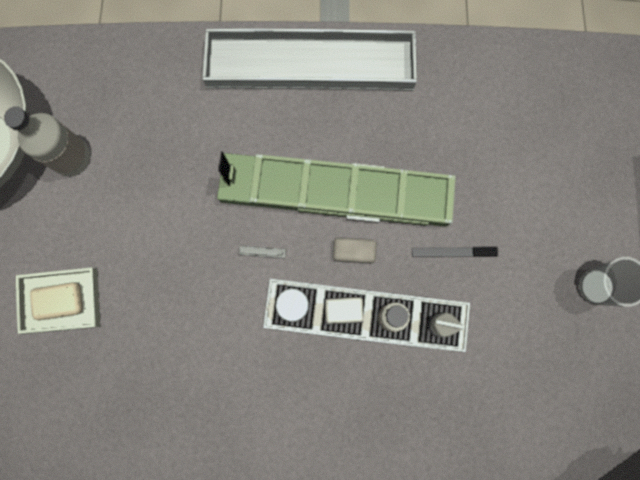

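View pics/scene0.png

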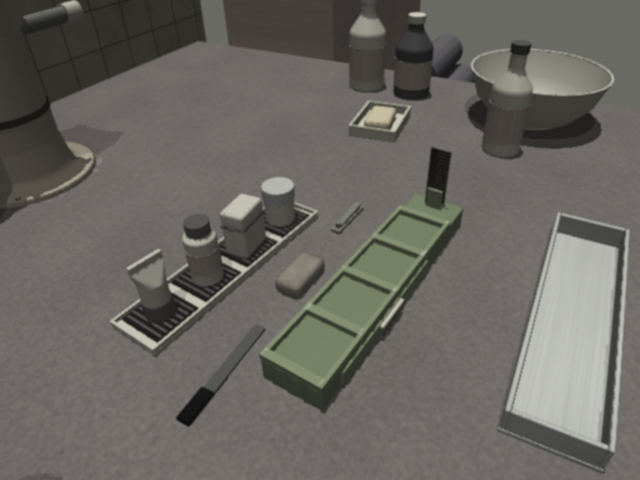

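The top view (left is +y) shows the tray row from left to right as jar (292,305), soapbox (344,309), bottle (396,317) and tube (447,323). The organizer lies behind it with its comb at the left (225,168). So jar goes to bay −111, soapbox to −37, bottle to +37 and tube to +111.

```bash
cat > h.py <<'E'
import numpy as np, cv2
from scipy.spatial.transform import Rotation as R
from bench import manip, effector, viewer
def ray(cal,px):
    f=240/np.tan(np.radians(cal["vfov"]/2)); K=np.array([[f,0,cal["cx"]],[0,f,cal["cy"]],[0,0,1]])
    u=cv2.undistortPoints(np.float64(px).reshape(-1,1,2),K,np.float64(cal["dist_coeffs"])).reshape(-1,2)
    return R.from_quat(cal["attitude"]).apply(np.c_[u,np.ones(len(u))])
def plane(cal,px,z):
    d=ray(cal,px); e=cal["eye"]; return (e+d*((z-e[2])/d[:,2])[:,None])[:,:2]
def proj(cal,P):
    f=240/np.tan(np.radians(cal["vfov"]/2)); K=np.array([[f,0,cal["cx"]],[0,f,cal["cy"]],[0,0,1]])
    Rm=R.from_quat(cal["attitude"]).as_matrix().T
    return cv2.projectPoints(np.float64(P),cv2.Rodrigues(Rm)[0],-Rm@cal["eye"],K,np.float64(cal["dist_coeffs"]))[0].reshape(-1,2)
def quat(yaw): # tool down, closing line (tool y) along world angle yaw
    y=np.array([np.cos(yaw),np.sin(yaw),0]); z=np.array([0,0,-1.]); return R.from_matrix(np.c_[np.cross(y,z),y,z]).as_quat()
E
python3 - <<'E'
from h import *
cal=viewer.get_calibration("top")
print("axis",R.from_quat(cal["attitude"]).as_matrix().round(3).tolist())
for n,p,z in [("traycorn",[[271,281],[469,302],[466,350],[265,327]],.012),("jar",[[292,305]],.066),("soap",[[344,310]],.076),("bottle",[[397,317]],.095),("tube",[[447,323]],.09),
 ("orgcorn",[[455,176],[451,223],[222,155],[220,200]],.038)]:
    print(n,plane(cal,p,z).round(4).tolist())
for x,y in [(.33,.09),(.33,-.13),(.53,.09),(.53,-.13),(.4,0)]:
  for z in (.05,.2,.3):
    print(x,y,z,[None if (s:=manip.solve_ik([x,y,z],quat(w).tolist())) is None else np.round(s,2).tolist() for w in (0,np.pi)])
im=viewer.get_image("top")
cv2.imwrite("pics/crop.png",cv2.resize(im[140:360,200:480],None,fx=2.7,fy=2.7,interpolation=cv2.INTER_CUBIC)[:,:,::-1])
E
```

```text
axis [[0.009, -0.987, 0.16], [-1.0, -0.01, -0.008], [0.009, -0.16, -0.987]]
traycorn [[0.5092, 0.1027], [0.4797, -0.1984], [0.4074, -0.1924], [0.4399, 0.1102]]
jar [[0.4709, 0.0673]]
soap [[0.4643, -0.0059]]
bottle [[0.4546, -0.0776]]
tube [[0.4467, -0.1475]]
orgcorn [[0.6697, -0.1758], [0.5966, -0.1676], [0.6986, 0.1804], [0.6281, 0.1804]]
0.33 0.09 0.05 [[0.63, 0.34, -1.07, 2.37, 0.5, 0.66, -0.82], [0.79, 0.48, -1.29, 2.37, 0.7, 0.76, 2.13]]
0.33 0.09 0.2 [[0.97, -0.22, -1.15, 2.22, -0.24, 1.03, -0.05], [-1.43, -0.29, 0.95, 2.27, 0.27, 1.06, 2.5]]
0.33 0.09 0.3 [[0.47, -0.25, -0.67, 2.07, -0.16, 1.27, -0.13], None]
0.33 -0.13 0.05 [[1.1, 0.3, -0.88, 2.35, 0.39, 0.64, -0.07], [-0.4, 0.25, 0.77, 2.39, -0.31, 0.59, -2.52]]
0.33 -0.13 0.2 [[1.41, -0.11, -1.03, 2.2, -0.12, 1.01, 0.45], [1.72, -0.2, -1.26, 2.19, -0.22, 1.02, -2.56]]
0.33 -0.13 0.3 [[0.81, -0.19, -0.43, 2.06, -0.08, 1.26, 0.41], None]
0.53 0.09 0.05 [[0.41, 0.6, -0.81, 1.93, 0.58, 0.85, -0.7], [0.69, 0.93, -1.3, 1.93, 1.01, 1.15, 2.12]]
0.53 0.09 0.2 [[0.7, 0.54, -1.22, 1.81, 0.55, 1.19, -0.69], [0.73, 0.59, -1.3, 1.81, 0.61, 1.22, 2.4]]
0.53 0.09 0.3 [[0.83, 0.59, -1.5, 1.68, 0.6, 1.44, -0.74], [0.76, 0.44, -1.29, 1.68, 0.43, 1.35, 2.54]]
0.53 -0.13 0.05 [[0.85, 0.64, -0.86, 1.91, 0.62, 0.88, -0.33], [-0.62, 0.8, 1.13, 1.96, -0.89, 0.99, -2.19]]
0.53 -0.13 0.2 [[0.95, 0.43, -0.97, 1.79, 0.39, 1.12, -0.15], [-0.65, 0.46, 1.09, 1.84, -0.45, 1.12, -2.53]]
0.53 -0.13 0.3 [[1.01, 0.34, -1.02, 1.66, 0.3, 1.31, -0.07], [-0.81, 0.47, 1.37, 1.72, -0.47, 1.35, -2.49]]
0.4 0 0.05 [[0.89, 0.51, -1.12, 2.25, 0.67, 0.78, -0.69], [-1.01, 0.51, 1.14, 2.3, -0.7, 0.75, -2.51]]
0.4 0 0.2 [[1.29, 0.15, -1.43, 2.1, 0.18, 1.02, -0.23], None]
0.4 0 0.3 [[0.91, -0.11, -0.89, 1.97, -0.09, 1.24, 0.05], None]
```

View pics/crop.png

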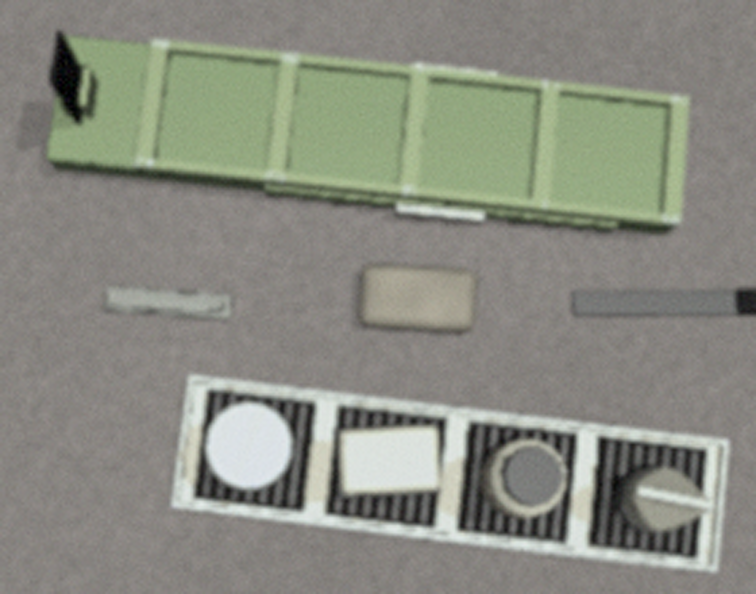

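The crop shows the bay ridges and tray corners clearly, and every toiletry sits near its coaster centre. I'll fit the two frames from these points, then check them from the wrist camera.

```bash
cat > fit.py <<'E'
from h import *
def rigid(L,W):
    L=np.array(L,float);W=np.array(W,float);l=L-L.mean(0);w=W-W.mean(0)
    yaw=np.arctan2((l[:,0]*w[:,1]-l[:,1]*w[:,0]).sum(),(l*w).sum())
    c,s=np.cos(yaw),np.sin(yaw); M=np.array([[c,-s],[s,c]]); t=W.mean(0)-M@L.mean(0)
    return yaw,t,np.linalg.norm(L@M.T+t-W,axis=1)
E
python3 - <<'E'
from fit import *
cal=viewer.get_calibration("top")
cr=lambda p:np.array(p)/2.7+[200,140]-0.3
P=lambda p,z:plane(cal,cr(p),z)
o=rigid([[.037,.074],[-.037,.074],[.037,0],[-.037,0],[.037,-.074],[-.037,-.074],[.037,-.153],[-.037,-.153]],P([(289,58),(275,175),(418,68),(407,190),(550,88),(540,203),(689,97),(680,222)],.038))
t=rigid([[.037,.153],[.037,-.153],[-.037,-.153],[-.037,.153]],P([(191,377),(728,440),(716,571),(173,508)],.012))
print("org",o);print("tray",t)
print("jar",P([(249,445)],.066),"bottle",P([(533,474)],.095),"tube ends",P([(638,488),(709,505)],.09))
s=P([(340,433),(437,426),(441,487),(345,495)],.076); d=s[0]-s[1]+s[3]-s[2]; print("soap",s.mean(0),"yaw",-np.arctan2(d[0],d[1]),np.linalg.norm(s-np.roll(s,1,0),axis=1))
c=t[1]
q0=manip.solve_ik([c[0],c[1],.32],quat(t[0]).tolist());print(q0)
manip.move_pose([c[0],c[1],.32],quat(t[0]).tolist())
im=viewer.get_image("wrist"); cw=viewer.get_calibration("wrist"); print(cw, manip.current_tool_pos(),manip.current_q(),manip.current_clock())
cv2.imwrite("pics/w1.png",im[:,:,::-1])
E
```

```text
org (np.float64(-0.09747084437058022), array([ 0.64902149, -0.01957707]), array([0.00323117, 0.00291319, 0.00145863, 0.00238018, 0.00442087,
       0.00312096, 0.00069187, 0.00099056]))
tray (np.float64(-0.10894164924516359), array([ 0.45864965, -0.04350267]), array([0.00106843, 0.00073937, 0.00099955, 0.00065193]))
jar [[0.47162598 0.06741585]] bottle [[ 0.45693492 -0.07779664]] tube ends [[ 0.45017602 -0.13221107]
 [ 0.44158099 -0.16877567]]
soap [ 0.46407041 -0.00649909] yaw 0.08574367427794963 [0.03201581 0.05041373 0.03151747 0.04969457]
[ 1.27064396  0.13859183 -1.32245222  1.8121493   0.13951542  1.29771757
 -0.19629951]
{'vfov': 71.1986421671806, 'cx': 313.7089541505322, 'cy': 239.11591615402875, 'dist_coeffs': array([-0.06180122,  0.        ,  0.        ,  0.        ,  0.        ]), 'eye': array([0.46624691, 0.02362254, 0.51228364]), 'attitude': array([ 0.98975177, -0.05439495, -0.00719655,  0.13183638])} [ 0.45871405 -0.04468358  0.31987086] [ 1.27143963  0.13947938 -1.32087313  1.81187146  0.13974847  1.29766643
 -0.19628948] 2.4083
```

View pics/w1.png

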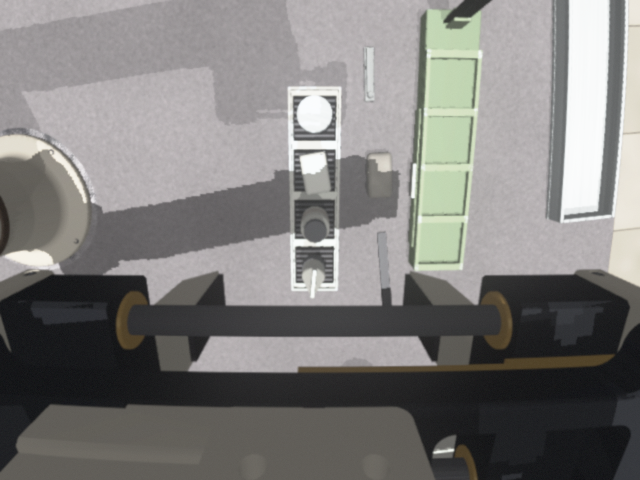

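The wrist view (up = +y, right = +x) shows the tray row at column 315 and the organizer at about column 445. I'll fit again from here and compare with the top view.

Run:
```python
from fit import *
cw=viewer.get_calibration("wrist"); im=cv2.imread("pics/w1.png")
t=rigid([[-.037,.153],[.037,.153],[.037,-.153],[-.037,-.153]],plane(cw,[(289,88),(340,88),(338,290.5),(291,291)],.012)); print("tray",t)
o=rigid([[.037,-.153],[-.037,-.153],[.037,-.074],[.037,0],[.037,.074]],plane(cw,[(463,269),(413,268),(468,220),(472,166),(477,111)],.038)); print("org",o)
print("jar",plane(cw,[(314,113)],.066),"bottle",plane(cw,[(314.5,220)],.095),"tube ends",plane(cw,[(315,265),(312,297)],.09))
s=plane(cw,[(303,153),(325,151),(331,187),(308,193)],.076);print("soap",s,s.mean(0))
c=im[75:305,280:350]; c2=im[0:280,400:500]
A=cv2.resize(c,None,fx=2.5,fy=2.5,interpolation=3);B=cv2.resize(c2,None,fx=2.1,fy=2.1,interpolation=3)
h=max(A.shape[0],B.shape[0]); z=np.zeros((h,A.shape[1]+B.shape[1],3),np.uint8); z[:A.shape[0],:A.shape[1]]=A; z[:B.shape[0],A.shape[1]:]=B
cv2.imwrite("pics/w1c.png",z); print(A.shape,B.shape)
```

```text
tray (np.float64(-0.10894417105759237), array([ 0.45983049, -0.04586453]), array([0.00159879, 0.00153367, 0.00137866, 0.00105562]))
org (np.float64(-0.09723793715051887), array([ 0.64921949, -0.0196806 ]), array([0.0018556 , 0.00303723, 0.00338132, 0.00097146, 0.00078888]))
jar [[0.47145964 0.06716322]] bottle [[ 0.45764236 -0.06397274]] tube ends [[ 0.45153095 -0.12595845]
 [ 0.44239213 -0.17174993]]
soap [[ 0.45222581  0.01973219]
 [ 0.48015194  0.01913784]
 [ 0.48326512 -0.02689137]
 [ 0.45275253 -0.03136943]] [ 0.46709885 -0.00484769]
(575, 175, 3) (588, 210, 3)
```

View pics/w1c.png

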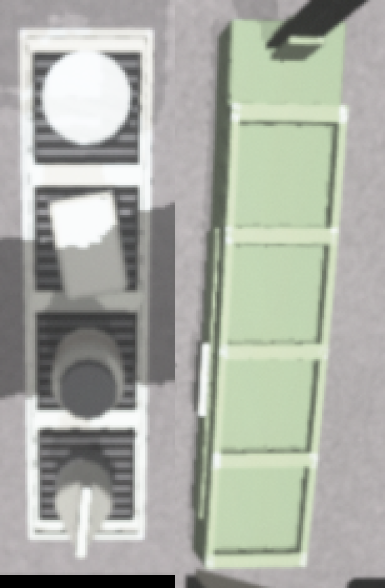

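Both views agree to about 2 mm. Organizer is at (0.649, −0.0196), yaw −0.0975, and tray at (0.459, −0.0445), yaw −0.109. Starting with the jar.

```bash
cat > pp.py <<'E'
from h import *
OY=-.0975; OC=np.array([.649,-.0196]); ZT=.175
def bay(y): return OC+y*np.array([-np.sin(OY),np.cos(OY)])
def L(xy,z,yaw=None,v=.2): manip.servo_line([float(xy[0]),float(xy[1]),float(z)],None if yaw is None else quat(yaw).tolist(),v)
def stat(s): print(s,"t",round(manip.current_clock(),1),"gap",round(manip.current_finger_gap(),4),"gf",np.round(manip.current_gripper_force(),1),"F",np.round(manip.current_force(),1),"tcp",np.round(manip.current_tool_pos(),4))
def pick(xy,yaw,h,f):
    L(xy,ZT,yaw,.25); L(xy,.010+h-.0188,v=.15); effector.close(f); stat("closed")
    p=manip.current_tool_pos(); L(p[:2],p[2]+.02,v=.08); L(p[:2],ZT,v=.2); stat("lifted")
def place(y,h,yaw=OY):
    b=bay(y); z=.030+h-.0188
    L(b,ZT,yaw,.25); L(b,z+.015,v=.15); stat("above"); L(b,z+.001,v=.04); manip.sleep(.2); stat("down")
    effector.open_jaws(); L(b,z+.03,v=.08); L(b,ZT,v=.25); stat("released")
def snap(n,cam="top"): cv2.imwrite(f"pics/{n}.png",viewer.get_image(cam)[:,:,::-1])
E
python3 - <<'E'
from pp import *
pick((.4715,.0673),-.109,.046,20)
snap("j1","wrist")
place(-.111,.046)
snap("j2","wrist"); snap("j2s","scene")
a,b=cv2.imread("pics/j1.png"),cv2.imread("pics/j2.png")
cv2.imwrite("pics/j12.png",cv2.resize(np.hstack([a,b]),(800,300)))
E
```

```text
closed t 5.8 gap 0.0005 gf 0.0 F [ 0.3 -0.2  0.3] tcp [0.4715 0.0673 0.0372]
lifted t 6.9 gap 0.0004 gf 0.0 F [-0.1 -0.2 -0.7] tcp [0.4708 0.0667 0.174 ]
above t 9.0 gap 0.0003 gf 0.0 F [ 0.4 -0.7 -0.6] tcp [ 0.639  -0.1297  0.0732]
down t 9.7 gap 0.0003 gf 0.0 F [ 0.4 -0.6 -0.1] tcp [ 0.6384 -0.1301  0.0584]
released t 12.2 gap 0.0918 gf 0.0 F [-0.1 -0.  -0.3] tcp [ 0.6384 -0.1302  0.1757]
```

View pics/j2s.png

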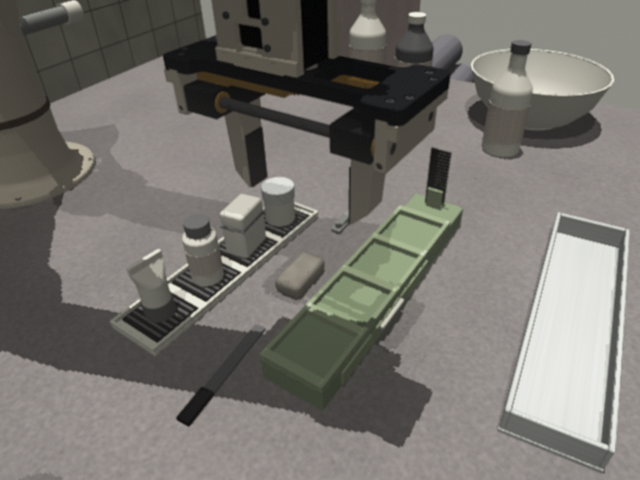

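View pics/j12.png

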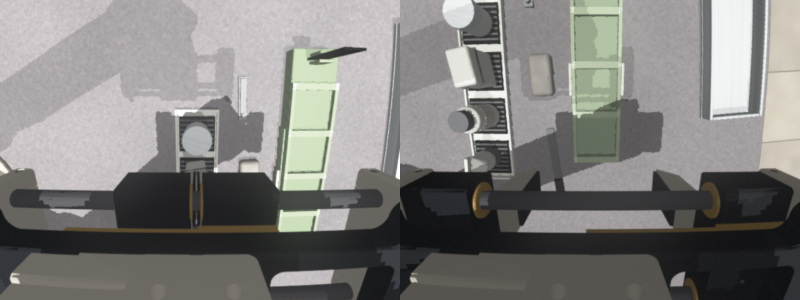

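The fingers closed on nothing, and the jar is still on its coaster at the row's +y end. The estimate and the fingers' real position disagree, so I'll project the TCP into both pictures before moving again.

Run:
```python
from pp import *
t=manip.current_tool_pos(); Rt=R.from_quat(manip.current_tcp_rot()).as_matrix()
print("tool z",Rt[:,2],"y",Rt[:,1],t)
tips=np.array([t,t+Rt[:,1]*.046,t-Rt[:,1]*.046])
for n in("scene","wrist","top"):
    c=viewer.get_calibration(n); print(n,proj(c,tips).round(0).tolist(),"eye",c["eye"].round(3),"axis",R.from_quat(c["attitude"]).as_matrix()[:,2].round(3))
c=viewer.get_calibration("scene")
print("scene: jar base/top centre px",proj(c,[[.4715,.0673,.01],[.4715,.0673,.066],[.649,-.0196,.03]]).round(0).tolist())
print("bays scene",[proj(c,[[*bay(y),.03]])[0].round(0).tolist() for y in(-.111,-.037,.037,.111)])
w=viewer.get_calibration("wrist"); print("wrist: jar,bays",proj(w,[[.4715,.0673,.066]]+[[*bay(y),.03] for y in(-.111,-.037,.037,.111)]).round(0).tolist())
snap("k_top")
```

```text
tool z [-2.27016655e-03 -1.35811156e-05 -9.99997423e-01] y [ 0.99523251 -0.09750462 -0.00225803] [ 0.63712856 -0.13038467  0.17377032]
scene [[307.0, 234.0], [354.0, 253.0], [264.0, 218.0]] eye [ 0.81  -0.412  0.426] axis [-0.383  0.706 -0.596]
wrist [[314.0, 265.0], [389.0, 265.0], [238.0, 265.0]] eye [ 0.644 -0.062  0.366] axis [-0.027 -0.261 -0.965]
top [[444.0, 172.0], [446.0, 138.0], [442.0, 207.0]] eye [0.434 0.023 0.896] axis [ 0.16  -0.008 -0.987]
scene: jar base/top centre px [[280.0, 219.0], [277.0, 186.0], [369.0, 283.0]]
bays scene [[315.0, 347.0], [352.0, 303.0], [384.0, 265.0], [410.0, 234.0]]
wrist: jar,bays [[92.0, 14.0], [315.0, 217.0], [315.0, 142.0], [315.0, 60.0], [316.0, -28.0]]
```

View pics/k_top.png

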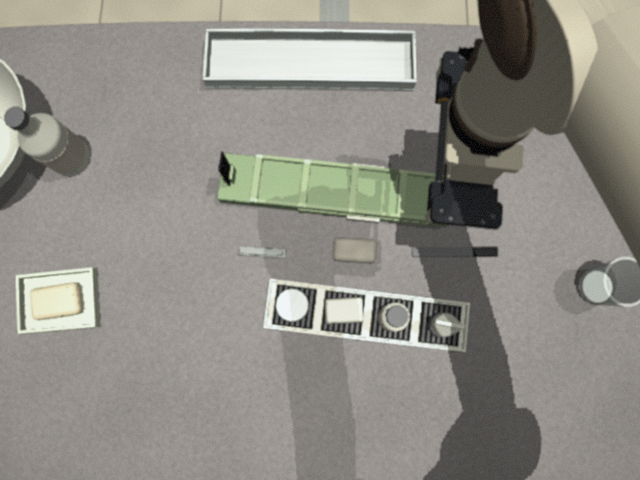

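The scene picture shows the fingertips at about (258,183) and (360,222). The model predicts (264,218) and (354,253), so the real tips look about 30 mm higher than the reported TCP. I'll overlay the projected offsets on the open and closed pictures to measure that.

Run:
```python
from pp import *
t=manip.current_tool_pos(); Rt=R.from_quat(manip.current_tcp_rot()).as_matrix()
w=viewer.get_calibration("wrist"); s=viewer.get_calibration("scene")
def ann(im,cal,ox,oy,k,ws):
    for i,d in enumerate((0,.01,.02,.03,.04,.05)):
        for y in ws:
            p=(proj(cal,[t-Rt[:,2]*d+Rt[:,1]*y])[0]-[ox,oy])*k
            cv2.circle(im,tuple(int(v) for v in p),2,[(0,0,255),(0,255,255),(0,255,0),(255,255,0),(255,0,0),(255,0,255)][i],-1)
A=cv2.resize(cv2.imread("pics/j1.png")[230:380,200:440],None,fx=1.66,fy=1.66,interpolation=3); ann(A,w,200,230,1.66,[0])
B=cv2.resize(cv2.imread("pics/j2.png")[230:380,120:520],None,fx=1,fy=1); ann(B,w,120,230,1,[-.046,.046])
C=cv2.resize(cv2.imread("pics/j2s.png")[80:300,200:400],(400,440),interpolation=3); ann(C,s,200,80,2,[-.046,.046])
z=np.zeros((440,800,3),np.uint8); z[:A.shape[0],:A.shape[1]]=A; z[260:410,:400]=B; z[:,400:]=C
cv2.imwrite("pics/ann.png",z)
```

```text
(no output)
```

View pics/ann.png

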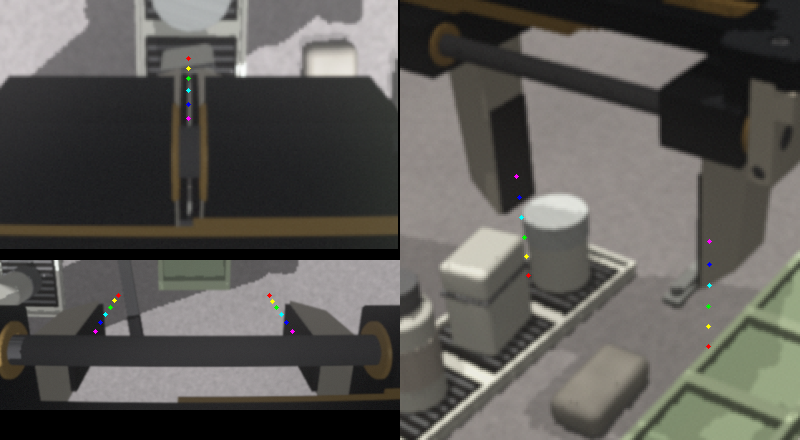

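The open fingertips line up with the dots 30–35 mm above the reported TCP in both the wrist and scene cameras. Sideways they match, and the visible finger length (~66 mm) is right. So the real tips sit about 33 mm short of the reported TCP, which explains closing just above the jar. I'll correct the tool offset, guard each grasp and retry.

```bash
sed -i 's/ZT=.175/ZT=.15; D=.033  # real tips lie D behind the reported TCP/; s/h-\.0188/h-.0188-D/' pp.py
sed -i 's/effector.close(f); stat("closed")/effector.close(f); stat("closed")\n    if manip.current_finger_gap()<.02: effector.open_jaws(); L(xy,ZT); raise SystemExit("missed")/' pp.py
python3 - <<'E'
from pp import *
pick((.4715,.0673),-.109,.046,20)
snap("j3","wrist")
place(-.111,.046)
snap("j4","wrist"); snap("j4s","scene")
a,b,c=cv2.imread("pics/j3.png"),cv2.imread("pics/j4.png"),cv2.imread("pics/j4s.png")
z=np.zeros((600,800,3),np.uint8); z[:300,:400]=cv2.resize(a,(400,300)); z[300:,:400]=cv2.resize(b,(400,300)); z[:480,400:]=c[:,100:500]
cv2.imwrite("pics/j34.png",z)
E
```

```text
closed t 15.4 gap 0.0456 gf 20.0 F [-0.1 -0.5 -0.5] tcp [0.4716 0.0673 0.0042]
lifted t 16.6 gap 0.0455 gf 20.0 F [-0.8  0.  -1.8] tcp [0.4707 0.0666 0.1489]
above t 18.7 gap 0.0453 gf 20.0 F [ 0.3 -0.1 -0.6] tcp [ 0.6391 -0.1298  0.0402]
down t 19.4 gap 0.0456 gf 20.0 F [-0.2 -0.1 -1.9] tcp [ 0.6383 -0.13    0.0253]
released t 21.4 gap 0.0917 gf 0.0 F [ 0.1 -0.7 -0.7] tcp [ 0.6382 -0.1303  0.1506]
```

View pics/j34.png

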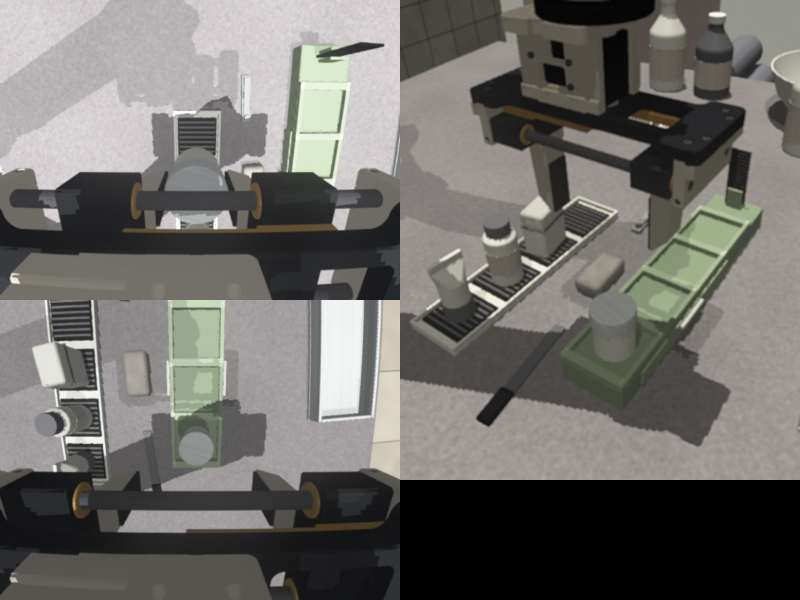

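The jar stands centred in the right-hand end bay. Next the soapbox, gripped at its own yaw and turned to the bay, then the bottle.

Run:
```python
from pp import *
pick((.465,-.006),.09,.040,15); snap("s0","wrist")
place(-.037,.040); snap("s1","wrist")
pick((.457,-.0775),-.109,.045,15); snap("b0","wrist")
place(.037,.045); snap("b1","wrist"); snap("b1s","scene")
z=np.zeros((600,800,3),np.uint8)
for i,n in enumerate(["s0","s1","b1","b1s"]): z[300*(i//2):300*(i//2)+300,400*(i%2):400*(i%2)+400]=cv2.resize(cv2.imread(f"pics/{n}.png"),(400,300))
cv2.imwrite("pics/sb.png",z)
```

```text
closed t 24.6 gap 0.0344 gf 15.0 F [-0.2  0.1 -0.3] tcp [ 0.4649 -0.006  -0.0018]
lifted t 25.8 gap 0.0339 gf 15.0 F [ 0.1 -0.7 -1.4] tcp [ 0.464  -0.0065  0.149 ]
above t 27.7 gap 0.0341 gf 15.0 F [ 0.1  0.1 -1. ] tcp [ 0.6463 -0.0561  0.0343]
down t 28.4 gap 0.0343 gf 15.0 F [0.1 0.9 0.5] tcp [ 0.6454 -0.0564  0.0193]
released t 30.5 gap 0.0918 gf 0.0 F [-0.2 -0.5  0.2] tcp [ 0.6453 -0.0567  0.1503]
closed t 33.4 gap 0.0396 gf 15.0 F [-0.1 -0.2  0.1] tcp [ 0.4569 -0.0775  0.0032]
lifted t 34.6 gap 0.0394 gf 15.0 F [-1.   0.8 -1.3] tcp [ 0.4559 -0.0778  0.149 ]
above t 36.6 gap 0.0394 gf 15.0 F [-0.3  0.1 -0.5] tcp [0.6534 0.0175 0.0393]
down t 37.3 gap 0.0396 gf 15.0 F [ 0.2 -0.1 -1.1] tcp [0.6526 0.0173 0.0243]
released t 39.3 gap 0.0921 gf 0.0 F [-0.4  0.5  0.2] tcp [0.6527 0.017  0.1506]
```

View pics/sb.png

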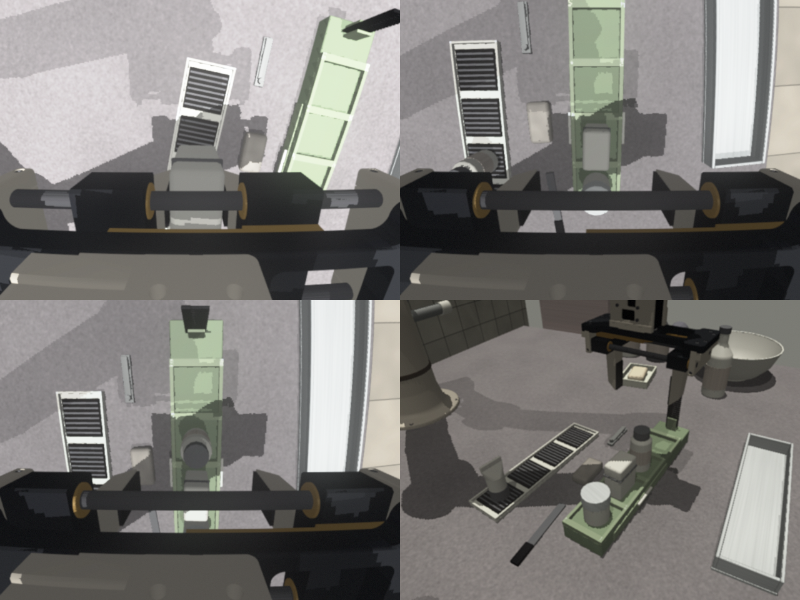

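Soapbox and bottle stand upright in their bays with the fingers clear. Last is the tube, for the bay next to the comb.

Run:
```python
from pp import *
pick((.4465,-.1505),-.21,.038,15); place(.111,.038)
L((.5,-.15),.2,v=.25); manip.move_pose([.45,-.35,.25],quat(-.3).tolist()); manip.sleep(.3)
snap("ftop"); snap("fs","scene"); stat("end")
a=cv2.resize(cv2.imread("pics/ftop.png")[120:360,200:500],(400,320)); b=cv2.resize(cv2.imread("pics/fs.png")[100:420,150:550],(400,320))
cv2.imwrite("pics/fin.png",np.hstack([a,b]))
```

```text
closed t 42.8 gap 0.0324 gf 40.9 F [-1.4  0.6  3.7] tcp [ 0.4464 -0.1505 -0.0037]
lifted t 44.0 gap 0.0323 gf 40.7 F [-0.3  1.  -1.1] tcp [ 0.4454 -0.1507  0.1489]
above t 46.4 gap 0.0323 gf 40.7 F [ 0.4  0.3 -0.6] tcp [0.6607 0.0913 0.0323]
down t 47.0 gap 0.0325 gf 40.7 F [-0.3  0.3 -0.7] tcp [0.6598 0.0909 0.0172]
released t 49.2 gap 0.0915 gf 0.0 F [-0.5  0.1 -0.6] tcp [0.6598 0.0906 0.1504]
end t 51.8 gap 0.0917 gf 0.0 F [ 0.6  0.2 -1. ] tcp [ 0.4503 -0.3492  0.25  ]
```

View pics/fin.png

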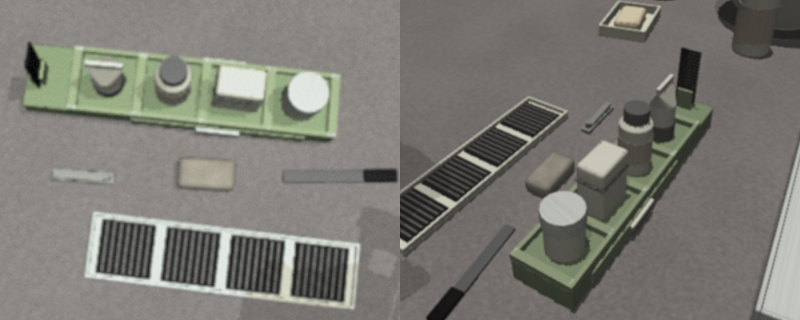

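All four stand in their bays in reversed order: jar, soapbox, bottle, tube from the right-hand end. I'll check numerically that the tube isn't leaning, then hand in.

Run:
```python
from pp import *
c=viewer.get_calibration("top")
for y,p,z in[(.111,(103,64),.110),(.037,(174,70),.115),(-.037,(241,83),.096),(-.111,(307,93),.086)]:
    w=plane(c,[[200+p[0]*.75,120+p[1]*.75]],z)[0]; e=w-bay(y); print(e.round(4)); 
    assert np.linalg.norm(e)<.009
print(manip.hand_in())
```

```text
[-0.0017 -0.0018]
[-0.0016 -0.0022]
[-0.0024  0.0002]
[-0.0026  0.0019]
the job is handed in; nothing more can be done
None
```

The job is handed in: all four toiletries stand upright in the organizer in reverse order (from the right-hand end: jar, soapbox, bottle, tube), their tops within about 3 mm of the bay centres, at about 52 s on the robot's clock; the jar took a second try because the fingertips sat about 33 mm higher than reported.

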